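# Put the measuring scoop away in the pedal-lid bin

## Task

Put the clean red measuring scoop away in the green dry-goods bin: press the bin's pedal lever all the way down so that the lid swings up and stays standing open by itself, lower the scoop in (do not drop it from the rim) and let go of it, then ease the pedal back up slowly, over about two seconds, so that the lid comes down fully shut without slamming. Work the lid only by its pedal, and leave the jug, pan, rolling pin, bowl and plates where they are.

Things in the scene. Friction and masses are not known exactly. Their poses are not given: they have to be found in the camera images.
- bin: Fixed counter-top bin, 180 mm deep (x) by 220 mm wide (y): dark steel base 60 mm high carrying a green open tub, rim 160 mm above its underside. Origin: centre of its underside, on the flat white drainboard (top 12 mm above the work surface). z up; pedal at the front (-x), lid hinge along the rear (+x) rim. At the rear of each side a dark strip stands out 12 mm.
- bin_in (a point): Centre of the tub's inner floor, 66 mm above the bin's underside. Axes as the bin's. The inside is 168 mm (x) by 208 mm (y) and 94 mm deep, walls 6 mm.
- pedal_hinge (a point): Middle of the pedal's hinge axis (along the bin's y), inside the base: 70 mm in front (-x) of the bin's centre and 50 mm above its underside. Fixed to the bin.
- pedal_pad (a point): Centre of the pedal's orange plastic pad: 40 mm along the lever, 36 mm across (bin's y), 14 mm thick. It is 110 mm from pedal_hinge towards the bin's -x. At pedal value q the lever points 0.25 - q rad above level, so the pad goes from 27 mm above the hinge (q = 0) to 19 mm below (q = 0.42). Push it from above, or pinch it across its 36 mm width, where it can pivot in the grip.
- pedal (a joint): Angle of the pedal lever, rad: 0 fully up (lid shut), 0.42 fully down (lid fully open). Pressing the pad takes about 8 to 10 N at first, less as the lid rises.
- lid (a joint): Wooden lid, 186 by 226 by 12 mm, 0.22 kg, hinged on the tub's rear rim; rad: 0 shut, 1.95 fully open, leaning back. Linked: lid = 4.64 x pedal. Past upright (lid 1.57, pedal 0.34) its weight keeps it open and the pedal down; raising the pad then takes about 3 N. Short of upright its weight shuts it, driving the pedal up, and it slams if the pedal is let go.
- scoop_center (a point): Centre of the red plastic measuring scoop's cup, half-way up (22 mm above its underside; it stands upright on the drainboard). Round cup, 52 mm outer diameter, 44 mm high, open on top, wall 3 mm; a flat handle 14 mm wide, 7 mm thick at rim height points to its -x and ends 71 mm from the cup's centre. About 60 g. Can be gripped across the cup along its y.
- jug: Bystander: blue plastic jug with white lid, 104 mm in diameter, 198 mm high, handle to its +x reaching 95 mm from its axis. Origin: centre of its underside. It stands on one side of the bin, the scoop on the other.
- pan: Bystander: aluminium frying pan, 230 mm in diameter, 45 mm high, black handle to its -y, ending 275 mm from its centre. Origin: centre of its underside.
- plates: Bystander, one heavy piece: steel bowl 200 mm in diameter and 90 mm high with three melamine plates leaning on its -x side, reaching 225 mm from the bowl's centre and 160 mm up. Origin: centre of the bowl's underside.
- pin: Bystander: wooden rolling pin, 44 mm thick, 340 mm long along its y, lying at the robot's right. Origin: underside at mid length.

How it is judged:
By the outcome, as a careful person would: the job done as asked, in the order asked, and still so for the second after the job is handed in, with the robot touching nothing.
It also fails if it takes over 72 s, if anything falls off the work surface, if the arm or the gripper's body presses on something with over 40 N, if the wrist force passes 120 N, or if a joint passes its speed limit or range.

## Robot

A 6-joint arm with a two-finger parallel gripper is mounted at the origin on the work surface. World frame = base frame: x ahead of the robot, y to its left, z up, the work surface at z = 0. Lengths are in m, angles in degrees, forces in N, time in s.
With the tool pointing down it reaches from about 0.4 to 0.825 m from the base axis. Payload 7 kg.
Tool frame: the origin (TCP) lies midway between the tips of the shut fingers; the grasp point (between the pads) lies r.grasp_offset behind it (r.grasp_offset is the distance from the TCP to the grasp point, in m); z points along the fingers, y is the direction in which the jaws open and shut (so a half turn about z gives the same grasp; the last joint's range is limited). The gripper opens to 88 mm and grips with 3 to 60 N. Pads are 19 mm wide; open, the fingers measure 130 mm over their backs; the gripper's body (78 mm by 193 mm) begins 47 mm behind the grasp point.
Start: joints at [-56.66, 20.546, 0.682, 0, -70.136, -16.507], TCP at [0.195, -0.646, 0.227] pointing down, gripper open.
Joint ranges: [-176.03, 176.03], [-82.01, 121.73], [-58.28, 71.71], [-173.87, 95.51], [-174.79, -0.11], [-173.66, 173.66]. Speed limits (degrees/s): [136.94, 136.94, 172.46, 180, 180, 180].

## Interface

Orientations are given as [roll, pitch, yaw] about the fixed x, y, z axes, in that order (R = Rz(yaw) Ry(pitch) Rx(roll)).
In Python, from plant import status, imaging, r gives the robot as it stands.
- The arm moves only by the tool apply_moves, never from a script. Its argument "moves" is a list of rows, each a list of 6 numbers: the shift along the tool's x, y, z in units of 200 mm (1.0 is 200 mm), then the turn, a rotation vector about the tool's x, y, z in units of 90 degrees (1.0 is 90 degrees). In form: [[tx, ty, tz, rx, ry, rz], ...]. A call has 1 to 12 rows; each row is the pose to reach, as a shift and turn from the pose measured when the call began, along the tool's axes at that moment; what a row does not reach only later rows make up. A row lasts 1/8 s, in which the tool goes at most 62.5 mm and 10.7 degrees, less where a joint would pass 70% of its speed; a pose out of reach is approached as far as the arm can. A call with a number of a shift or a turn outside -1 to 1 is refused whole. A call with a gripper value outside its range is refused whole. "hand" is the closure, from -1 (fully open) to 1 (shut), set as the call begins (left out, the last holds). The fingers move at their own pace and stop on an object; "grip_force" is the grip in N (left out, the last holds). Time passes only in rows, so rows that repeat a pose let the fingers close. It gives the time, the measured TCP pose, the force and the opening at its end, in the units of the state.
- status.get_state(): the state, without advancing time (a new reading comes with each control period).
- imaging.capture(name): name is "side" or "top" or "wrist"; returns (picture, depth): 384x512x3 uint8, blue, green, red; 384x512 float32, m along the optical axis (not along the pixel's ray), 0 where there is no reading.
- imaging.camera_info(name): a dict with "fx", "fy", "cx", "cy" (pixels), "k1" (the pictures are not rectified: a ray, as slopes to the right and down, at radius r is drawn at 1 + k1 r^2 times it, then the intrinsics apply), "T" (4x4, takes a point from camera to world coordinates). Camera axes: x right, y up, looking along -z (the intrinsics and any distortion apply to the point x, -y, -z); pixel columns grow to the right and rows downward; lengths in m; the calibration is good to about 2 mm. A picture is of the moment at which its call begins: read the wrist's pose just before it. camera_info takes no time and is no camera call; for the wrist camera it gives the pose at the moment of the call.
- r.close_job(): hands the job in, once; it reports no verdict.
The state is a dict: "time_s": time; "joints": joint angles; "qd": joint speeds; "joint_torque": joint torques, N m; "tcp_pos": TCP position; "eef_rot": TCP orientation; "contact_force": force on the tool from outside, world axes, zero at the start; "moment": the same for the moment, N m; "gripper_width": finger opening in m.
Only numpy, scipy, OpenCV 4.12 (cv2) and the standard library are available. Lean on these libraries where they do the work, as an engineer would, in place of code of your own. Each camera call takes 0.05 s, during which the arm holds its last target.

## Working session

There is one attempt and no reset: what is moved stays moved. The work goes in short steps, Python scripts to look and compute and a tool call to move; the robot and the scene stay as the last step left them, time stands still between calls to the robot, and variables do not carry over. Pictures are saved under pics/ and viewed, and the job is handed in when it is done.

Besides the shell and the picture viewer there is one more tool, called after "Emit:" as a command line: name --pt "numbers of a row" for each row, then --argument value for the rest. apply_moves: Moves the arm, as the interface text tells. Its arguments: {"type":"object","properties":{"moves":{"type":"array","items":{"type":"array","items":{"type":"number"}}},"hand":{"type":"number"},"grip_force":{"type":"number"}},"required":["moves"]}

```bash
ls; mkdir -p pics
python3 - <<'E'
from plant import status, imaging, r
import cv2
print(status.get_state()); print(r.grasp_offset)
for n in("side","top"):
    p,d=imaging.capture(n); cv2.imwrite(f"pics/{n}0.png",p)
    import numpy as np; np.save(f"pics/{n}0.npy",d)
    print(n,imaging.camera_info(n))
E
```

```text
pics
{'time_s': 0.0, 'joints': array([-5.66580693e+01,  2.05888397e+01,  6.33323498e-01, -1.91768482e-02,
       -7.01348236e+01, -1.65079289e+01]), 'qd': array([ 0.02897579,  0.02811807, -0.00880636,  0.03770569,  0.05492449,
        0.04786879]), 'joint_torque': array([-6.36197856e-04, -5.82710767e+01,  2.93057996e+01,  6.99732274e+00,
        6.82371654e-03, -1.44211845e-04]), 'tcp_pos': array([ 0.19531981, -0.64561506,  0.22565152]), 'eef_rot': array([ 1.79908261e+02, -8.38773273e-03, -1.63172522e+02]), 'contact_force': array([ 0.73693327, -0.75383462,  0.68230058]), 'moment': array([ 0.02277155, -0.00012735, -0.030489  ]), 'gripper_width': 0.08739283954540907}
0.0188
side {'fx': 355.8189308013487, 'fy': 355.8189308013487, 'cx': 258.34726300558026, 'cy': 190.0418830002713, 'k1': -0.0993448323367395, 'T': array([[ 5.32362991e-01, -6.72432211e-01,  5.14222294e-01,
         1.20523356e+00],
       [ 8.46516135e-01,  4.22682299e-01, -3.23651212e-01,
        -4.49376354e-01],
       [ 2.80838597e-04,  6.07597396e-01,  7.94245130e-01,
         1.10899327e+00],
       [ 0.00000000e+00,  0.00000000e+00,  0.00000000e+00,
         1.00000000e+00]])}
top {'fx': 490.0643042541317, 'fy': 490.0643042541317, 'cx': 251.88545466969998, 'cy': 187.4647461497727, 'k1': -0.040194131535897314, 'T': array([[ 0.01583228,  0.99178499, -0.12693257,  0.35793991],
       [-0.9998529 ,  0.0148663 , -0.00855394, -0.07280788],
       [-0.00659665,  0.12704933,  0.99187446,  1.61714349],
       [ 0.        ,  0.        ,  0.        ,  1.        ]])}
```

View pics/side0.png

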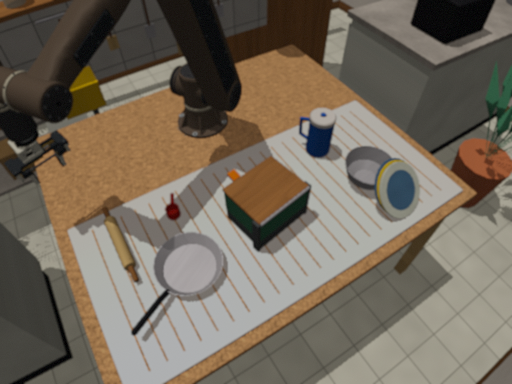

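View pics/top0.png

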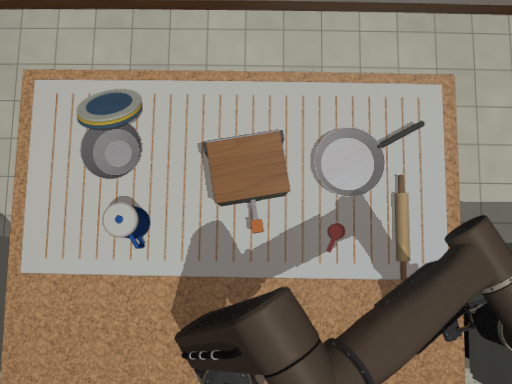

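The side view shows the closed bin (lid around (268,192)), the pedal at (235,175) and the scoop at (173,212). In the top view the lid is at about (247,168), the pad at (257,226), and the scoop at (336,231) with its handle pointing to (330,250).

```bash
cat > h.py <<'E'
import numpy as np, cv2
def ray(ci,uv):
    K=np.array([[ci['fx'],0,ci['cx']],[0,ci['fy'],ci['cy']],[0,0,1.]])
    p=cv2.undistortPoints(np.array(uv,float).reshape(-1,1,2),K,np.array([ci['k1'],0,0,0,0.]))[:,0]
    d=np.c_[p[:,0],-p[:,1],-np.ones(len(p))]
    T=ci['T']; return T[:3,3], d@T[:3,:3].T
def plane(ci,uv,z):
    o,d=ray(ci,uv); return o+d*((z-o[2])/d[:,2])[:,None]
def proj(ci,P):
    T=np.linalg.inv(ci['T']); q=np.atleast_2d(P)@T[:3,:3].T+T[:3,3]
    K=np.array([[ci['fx'],0,ci['cx']],[0,ci['fy'],ci['cy']],[0,0,1.]])
    return cv2.projectPoints(q*[1,-1,-1],np.zeros(3),np.zeros(3),K,np.array([ci['k1'],0,0,0,0.]))[0][:,0]
def tri(o1,d1,o2,d2):
    d1=d1/np.linalg.norm(d1);d2=d2/np.linalg.norm(d2)
    A=np.c_[d1,-d2]; s=np.linalg.lstsq(A,o2-o1,rcond=None)[0]
    a=o1+s[0]*d1;b=o2+s[1]*d2; return (a+b)/2,np.linalg.norm(a-b)
E
python3 - <<'E'
from h import *
from plant import imaging
ms={}
for n in("top","side"):
    p=cv2.imread(f"pics/{n}0.png"); ci=imaging.camera_info(n)
    hsv=cv2.cvtColor(p,cv2.COLOR_BGR2HSV); H,S,V=cv2.split(hsv)
    red=((H<5)|(H>172))&(S>140)&(V>60)
    orange=(H>=5)&(H<14)&(S>190)&(V>160)
    wood=(H>=5)&(H<18)&(S>90)&(V>60)
    for nm,m in(("red",red),("orange",orange),("wood",wood)):
        k=m.astype(np.uint8)
        if nm=="wood": k=cv2.morphologyEx(k,cv2.MORPH_OPEN,np.ones((7,7)))
        N,L,st,c=cv2.connectedComponentsWithStats(k)
        for i in range(1,N):
            if st[i,4]<(25 if nm!="wood" else 1500):continue
            print(n,nm,st[i],c[i].round(1))
            q=None
            if nm=="wood" and st[i,4]<8000:
                cn=cv2.findContours((L==i).astype(np.uint8),0,2)[0][0]
                ap=cv2.approxPolyDP(cn,6,True)[:,0]; P=plane(ci,ap,0.184); print(ap.tolist(),P.round(4).tolist())
                rc=cv2.minAreaRect(plane(ci,cn[:,0],0.184)[:,:2].astype(np.float32)); print("rect",rc)
    for w,(x,y) in {"top":{"s":(336,235),"p":(255,225)},"side":{"s":(173,208),"p":(236,180)}}[n].items():
        c=p[y-40:y+40,x-40:x+40]; cv2.imwrite(f"pics/{n}_{w}.png",cv2.resize(c,None,fx=7,fy=7,interpolation=cv2.INTER_CUBIC))
E
cd pics; python3 -c "
import cv2,numpy as np
a=[cv2.resize(cv2.imread(f'{n}_{w}.png'),(400,300) if 0 else (300,300)) for n in('top','side') for w in 'sp']
cv2.imwrite('m0.png',np.vstack([np.hstack(a[:2]),np.hstack(a[2:])]))"
```

```text
top red [328 232  10  19  45] [332.6 240.8]
top wood [    0    70   460   314 34491] [161.5 276.2]
top wood [ 207  132   82   71 4597] [247.4 167. ]
[[279, 132], [207, 143], [216, 202], [288, 191]] [[0.7099, -0.1389, 0.184], [0.6732, 0.0757, 0.184], [0.4967, 0.0443, 0.184], [0.5324, -0.167, 0.184]]
rect ((0.6031990051269531, -0.04662923514842987), (0.18395110964775085, 0.22692333161830902), 10.2111234664917)
top wood [ 385  337   80   47 2551] [434.1 364.5]
[[464, 338], [437, 337], [385, 383], [464, 383]] [[0.1163, -0.6741, 0.184], [0.1186, -0.5961, 0.184], [-0.01, -0.4454, 0.184], [-0.0086, -0.6708, 0.184]]
rect ((0.05456181615591049, -0.5597200989723206), (0.12773245573043823, 0.22944973409175873), 0.3522028923034668)
side red [167 195  13  24 161] [172.6 210.2]
side wood [   37    45   319   339 24642] [169.1 152.3]
side wood [ 454  138   58   42 1778] [482.5 159.5]
[[459, 146], [458, 173], [465, 166], [486, 179], [511, 172], [511, 160], [494, 143], [471, 138]] [[0.8316, 0.6781, 0.184], [0.9166, 0.5631, 0.184], [0.9093, 0.6137, 0.184], [0.9908, 0.6309, 0.184], [1.0234, 0.7454, 0.1
[... 229 characters left out ...]
 188.7]
[[273, 158], [241, 177], [232, 174], [226, 187], [255, 221], [304, 188]] [[0.5136, 0.0468, 0.184], [0.5284, -0.0925, 0.184], [0.5008, -0.1116, 0.184], [0.5389, -0.156, 0.184], [0.7022, -0.1449, 0.184], [0.6792, 0.0593, 0.184]]
rect ((0.594359815120697, -0.049526527523994446), (0.20622561872005463, 0.22825157642364502), 10.22562026977539)
side wood [ 170  185  306  199 4844] [321.2 292.6]
[[475, 189], [463, 185], [170, 383], [195, 383], [434, 227]] [[0.9967, 0.5569, 0.184], [0.9617, 0.5338, 0.184], [0.9835, -0.5578, 0.184], [1.0141, -0.5063, 0.184], [1.0195, 0.313, 0.184]]
rect ((0.996710479259491, -0.0003325343132019043), (0.05461098253726959, 1.1143450736999512), 0.8226829767227173)
```

View pics/m0.png

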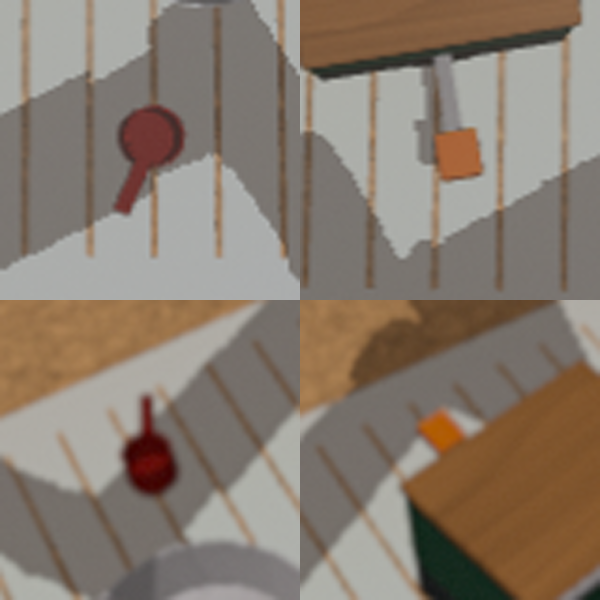

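Run:
```python
from h import *
from plant import imaging
ci=imaging.camera_info("top"); cs=imaging.camera_info("side")
p=cv2.imread("pics/top0.png").astype(int)
m=((p[:,:,2]-p[:,:,1]>35)&(p[:,:,2]-p[:,:,0]>25)).astype(np.uint8)
print(p[231,336],p[226,258])
hs=cv2.cvtColor(p.astype(np.uint8),cv2.COLOR_BGR2HSV); print(hs[231,336],hs[226,258])
red=((hs[...,0]<6)|(hs[...,0]>172))&(hs[...,1]>100)
red[:215]=0;red[262:]=0;red[:,:315]=0;red[:,360:]=0
o=cv2.morphologyEx(red.astype(np.uint8),cv2.MORPH_OPEN,cv2.getStructuringElement(2,(9,9)))
ys,xs=np.nonzero(red); pts=plane(ci,np.c_[xs,ys],.056)
oy,ox=np.nonzero(o); C=plane(ci,np.c_[ox,oy],.056)
print("cup px",ox.mean(),oy.mean(),len(ox),(cv2.minEnclosingCircle(C[:,:2].astype(np.float32))),C.mean(0))
c=C.mean(0)[:2]; d=pts[:,:2]-c; far=np.linalg.norm(d,axis=1)>.034
v=d[far].mean(0); print("handle dir",np.degrees(np.arctan2(*v[::-1])),"end",np.linalg.norm(d,axis=1).max(),"=> yaw",np.degrees(np.arctan2(-v[1],-v[0])))
pad=((hs[...,0]>=6)&(hs[...,0]<14)&(hs[...,1]>170)); pad[:215]=0;pad[240:]=0;pad[:,:240]=0;pad[:,275:]=0
py,px=np.nonzero(pad); P=plane(ci,np.c_[px,py],.096); print("pad",px.mean(),py.mean(),len(px),P.mean(0)); print(cv2.minAreaRect(P[:,:2].astype(np.float32)))
# side cross-check: scoop
s=cv2.imread("pics/side0.png"); h=cv2.cvtColor(s,cv2.COLOR_BGR2HSV)
po=((h[...,0]>=5)&(h[...,0]<18)&(h[...,1]>200)&(h[...,2]>180));po[:165]=0;po[190:]=0;po[:,:222]=0;po[:,250:]=0
y,x=np.nonzero(po);print("side pad",x.mean(),y.mean(),len(x),plane(cs,np.c_[x,y],.096).mean(0))
a=np.radians(10.2);print("pad expect from lid",np.array([.603,-.0466])+np.array([-.1766*np.cos(a),-.1766*np.sin(a)]))
print("proj scoop center in side",proj(cs,[c[0],c[1],.056]),proj(cs,[c[0],c[1],.012]))
d=np.load("pics/top0.npy");
K=lambda u,v:(ray(ci,[[u,v]])[0]+ray(ci,[[u,v]])[1][0]*d[v,u])
print(K(248,168),K(258,226),K(336,231),K(330,248))
```

```text
[ 52  55 112] [ 57 100 168]
[  2 137 112] [ 12 168 168]
cup px 335.5 231.34117647058824 170 ((0.4208091199398041, -0.32635170221328735), 0.02396015077829361) [ 0.4212241  -0.32714055  0.056     ]
handle dir 159.73525033751952 end 0.06570160248684771 => yaw -20.264749662480483Traceback (most recent call last):
  File "<stdin>", line 17, in <module>
  File "h.py", line 8, in plane
    o,d=ray(ci,uv); return o+d*((z-o[2])/d[:,2])[:,None]
        ~~~^^^^^^^
  File "h.py", line 4, in ray
    p=cv2.undistortPoints(np.array(uv,float).reshape(-1,1,2),K,np.array([ci['k1'],0,0,0,0.]))[:,0]
      ~~~~~~~~~~~~~~~~~~~^^^^^^^^^^^^^^^^^^^^^^^^^^^^^^^^^^^^^^^^^^^^^^^^^^^^^^^^^^^^^^^^^^^^
cv2.error: OpenCV(4.12.0) /io/opencv/modules/calib3d/src/undistort.dispatch.cpp:347: error: (-215:Assertion failed) CV_IS_MAT(_src) && CV_IS_MAT(_dst) && (_src->rows == 1 || _src->cols == 1) && (_dst->rows == 1 || _dst->cols == 1) && _src->cols + _src->rows - 1 == _dst->rows + _dst->cols - 1 && (CV_MAT_TYPE(_src->type) == CV_32FC2 || CV_MAT_TYPE(_src->type) == CV_64FC2) && (CV_MAT_TYPE(_dst->type) == CV_32FC2 || CV_MAT_TYPE(_dst->type) == CV_64FC2) in function 'cvUndistortPointsInternal'
```

Run:
```python
from h import *
from plant import imaging
ci=imaging.camera_info("top"); cs=imaging.camera_info("side")
p=cv2.imread("pics/top0.png")
hs=cv2.cvtColor(p,cv2.COLOR_BGR2HSV)
c=np.array([.421,-.327])
pad=((hs[...,0]>=6)&(hs[...,0]<14)&(hs[...,1]>150)); pad[:219]=0;pad[240:]=0;pad[:,:247]=0;pad[:,268:]=0
py,px=np.nonzero(pad); P=plane(ci,np.c_[px,py],.096); print("pad",px.mean(),py.mean(),len(px),P.mean(0)); print(cv2.minAreaRect(P[:,:2].astype(np.float32)))
s=cv2.imread("pics/side0.png"); h=cv2.cvtColor(s,cv2.COLOR_BGR2HSV)
po=((h[...,0]>=5)&(h[...,0]<18)&(h[...,1]>200)&(h[...,2]>180));po[:165]=0;po[190:]=0;po[:,:222]=0;po[:,250:]=0
y,x=np.nonzero(po);print("side pad",x.mean(),y.mean(),len(x),plane(cs,np.c_[x,y],.096).mean(0))
a=np.radians(10.2);print("pad expect from lid",np.array([.603,-.0466])+np.array([-.1766*np.cos(a),-.1766*np.sin(a)]))
print("proj scoop center in side",proj(cs,[c[0],c[1],.056]),proj(cs,[c[0],c[1],.012]))
d=np.load("pics/top0.npy");
K=lambda u,v:(ray(ci,[[u,v]])[0]+ray(ci,[[u,v]])[1][0]*d[v,u])
print(K(248,168),K(258,226),K(336,231),K(330,248))
```

```text
pad 256.6260162601626 225.6747967479675 123 [ 0.43346672 -0.07626852  0.096     ]
((0.433605432510376, -0.0764569342136383), (0.03613269701600075, 0.032089583575725555), 10.387486457824707)<stdin>:11: RuntimeWarning: Mean of empty slice.
  ret = ret.dtype.type(ret / rcount)
Traceback (most recent call last):
  File "h.py", line 8, in plane
    o,d=ray(ci,uv); return o+d*((z-o[2])/d[:,2])[:,None]
        ~~~^^^^^^^
  File "h.py", line 4, in ray
    p=cv2.undistortPoints(np.array(uv,float).reshape(-1,1,2),K,np.array([ci['k1'],0,0,0,0.]))[:,0]
      ~~~~~~~~~~~~~~~~~~~^^^^^^^^^^^^^^^^^^^^^^^^^^^^^^^^^^^^^^^^^^^^^^^^^^^^^^^^^^^^^^^^^^^^
cv2.error: OpenCV(4.12.0) /io/opencv/modules/calib3d/src/undistort.dispatch.cpp:347: error: (-215:Assertion failed) CV_IS_MAT(_src) && CV_IS_MAT(_dst) && (_src->rows == 1 || _src->cols == 1) && (_dst->rows == 1 || _dst->cols == 1) && _src->cols + _src->rows - 1 == _dst->rows + _dst->cols - 1 && (CV_MAT_TYPE(_src->type) == CV_32FC2 || CV_MAT_TYPE(_src->type) == CV_64FC2) && (CV_MAT_TYPE(_dst->type) == CV_32FC2 || CV_MAT_TYPE(_dst->type) == CV_64FC2) in function 'cvUndistortPointsInternal'
```

```bash
cat > go.py <<'E'
import sys,numpy as np
from scipy.spatial.transform import Rotation as Ro
from plant import status
s=status.get_state()
Rc=Ro.from_euler('xyz',s['eef_rot'],degrees=True)
def row(x,y,z,yaw):
    t=Rc.inv().apply(np.array([x,y,z])-s['tcp_pos'])/.2
    w=(Rc.inv()*Ro.from_euler('xyz',[180,0,yaw],degrees=True)).as_rotvec(degrees=True)/90
    return np.r_[t,w].round(3).tolist()
print('t',round(s['time_s'],2),'tcp',s['tcp_pos'].round(4),'rpy',s['eef_rot'].round(2),'F',s['contact_force'].round(2),'w',round(float(s['gripper_width']),4),'j',s['joints'].round(1))
a=list(map(float,sys.argv[1:]))
for i in range(0,len(a),4): print(a[i:i+4],row(*a[i:i+4]))
E
python3 go.py .29 -.47 .2 -165 .37 -.28 .2 -168 .4335 -.0763 .15 -169.8
```

```text
t 0.1 tcp [ 0.1953 -0.6457  0.2257] rpy [ 1.7992e+02 -1.0000e-02 -1.6317e+02] F [ 0.17 -0.04  0.21] w 0.0873 j [-56.7  20.6   0.6  -0.  -70.1 -16.5]
[0.29, -0.47, 0.2, -165.0] [-0.707, 0.703, 0.13, 0.001, -0.0, 0.02]
[0.37, -0.28, 0.2, -168.0] [-1.365, 1.497, 0.131, 0.001, -0.0, 0.054]
[0.4335, -0.0763, 0.15, -169.8] [-1.964, 2.38, 0.382, 0.001, -0.0, 0.074]
```

Emit:
apply_moves --pt "-0.82 0.99 0.1 0 0 0.03" --pt "-0.82 0.99 0.1 0 0 0.03" --pt "-0.82 0.99 0.1 0 0 0.03" --pt "-0.82 0.99 0.1 0 0 0.03" --pt "-0.82 0.99 0.1 0 0 0.03" --hand 1

```text
time_s: 0.72
tcp_pos: [0.2957, -0.4056, 0.2059]
eef_rot: [179.9, 0.0, -165.7]
contact_force: [-0.4, -0.7, 0.4]
gripper_width: 0.0432
```

```bash
python3 go.py .4335 -.0763 .15 -169.8
```

```text
t 0.72 tcp [ 0.2957 -0.4056  0.2059] rpy [ 1.7989e+02  1.0000e-02 -1.6567e+02] F [-0.44 -0.71  0.44] w 0.0432 j [-31.5   5.1 -22.4  -0.1 -62.6 -44.1]
[0.4335, -0.0763, 0.15, -169.8] [-1.075, 1.424, 0.283, 0.001, 0.0, 0.046]
```

Emit:
apply_moves --pt "-0.75 0.99 0.15 0 0 0.03" --pt "-0.75 0.99 0.15 0 0 0.03" --pt "-0.75 0.99 0.15 0 0 0.03" --pt "-0.75 0.99 0.15 0 0 0.03" --pt "-0.75 0.99 0.15 0 0 0.03"

```text
time_s: 1.35
tcp_pos: [0.3933, -0.1737, 0.1761]
eef_rot: [179.9, 0.0, -168.0]
contact_force: [0.7, -0.1, 0.6]
gripper_width: 0.0005
```

```bash
python3 go.py .4335 -.0763 .125 -169.8
```

```text
t 1.35 tcp [ 0.3933 -0.1737  0.1761] rpy [ 1.7988e+02  1.0000e-02 -1.6805e+02] F [ 0.66 -0.06  0.59] w 0.0005 j [  2.5  -0.7 -32.7  -0.1 -58.  -80.5]
[0.4335, -0.0763, 0.125, -169.8] [-0.298, 0.434, 0.257, 0.001, 0.0, 0.019]
```

Emit:
apply_moves --pt "-0.298 0.434 0.2 0 0 0.02" --pt "-0.298 0.434 0.257 0 0 0.02" --pt "-0.298 0.434 0.257 0 0 0.02" --pt "-0.298 0.434 0.257 0 0 0.02" --pt "-0.298 0.434 0.257 0 0 0.02"

```text
time_s: 1.98
tcp_pos: [0.4336, -0.0774, 0.1254]
eef_rot: [179.9, 0.0, -169.9]
contact_force: [0.4, -0.4, -0.0]
gripper_width: 0.0005
```

```bash
python3 go.py .4335 -.0763 .048 -169.8
python3 - <<'E'
from h import *
from plant import status,imaging
ci=imaging.camera_info("wrist"); p,d=imaging.capture("wrist"); cv2.imwrite("pics/w1.png",p)
q=imaging.capture("side")[0]; cv2.imwrite("pics/s1.png",cv2.resize(q[120:260,130:340],None,fx=3,fy=3))
E
```

```text
t 1.98 tcp [ 0.4336 -0.0774  0.1254] rpy [ 1.7988e+02  4.0000e-02 -1.6995e+02] F [ 0.45 -0.41 -0.01] w 0.0005 j [ 15.6   3.8 -35.8  -0.1 -50.4 -95.4]
[0.4335, -0.0763, 0.048, -169.8] [-0.0, 0.005, 0.387, 0.001, 0.0, -0.002]
```

View pics/w1.png

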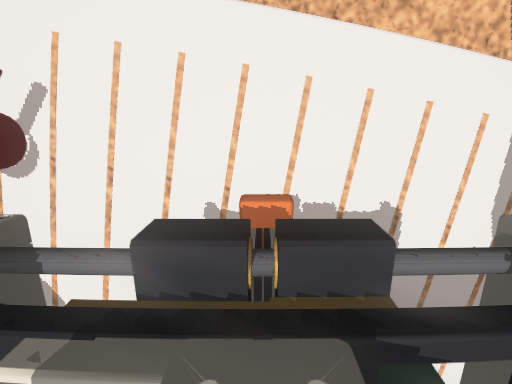

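View pics/s1.png

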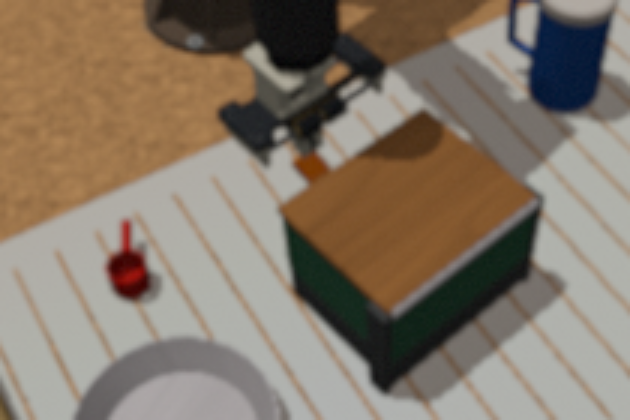

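The wrist view shows the pad at (240–293, 195–225), centred below the shut fingers. I press now.

Emit:
apply_moves --pt "0 0.005 0.07 0 0 0" --pt "0 0.005 0.12 0 0 0" --pt "0 0.005 0.15 0 0 0" --pt "0 0.005 0.18 0 0 0" --pt "0 0.005 0.205 0 0 0" --pt "0 0.005 0.23 0 0 0" --pt "0 0.005 0.255 0 0 0" --pt "0 0.005 0.28 0 0 0" --pt "0 0.005 0.305 0 0 0" --pt "0 0.005 0.33 0 0 0" --pt "0 0.005 0.35 0 0 0" --pt "0 0.005 0.365 0 0 0"

```text
time_s: 3.58
tcp_pos: [0.4338, -0.076, 0.0523]
eef_rot: [179.9, 0.1, -169.9]
contact_force: [-1.1, 0.6, 7.9]
gripper_width: 0.0007
```

```bash
python3 go.py .4335 -.0763 .048 -169.8;  python3 - <<'E'
from h import *
from plant import status,imaging
q=imaging.capture("side")[0]; cv2.imwrite("pics/s2.png",cv2.resize(q[120:260,130:340],None,fx=3,fy=3))
E
```

```text
t 3.58 tcp [ 0.4338 -0.076   0.0523] rpy [ 1.7988e+02  9.0000e-02 -1.6994e+02] F [-1.08  0.56  7.89] w 0.0007 j [ 15.8  10.1 -41.   -0.2 -38.9 -95.6]
[0.4335, -0.0763, 0.048, -169.8] [0.002, -0.001, 0.021, 0.001, 0.001, -0.002]
```

View pics/s2.png

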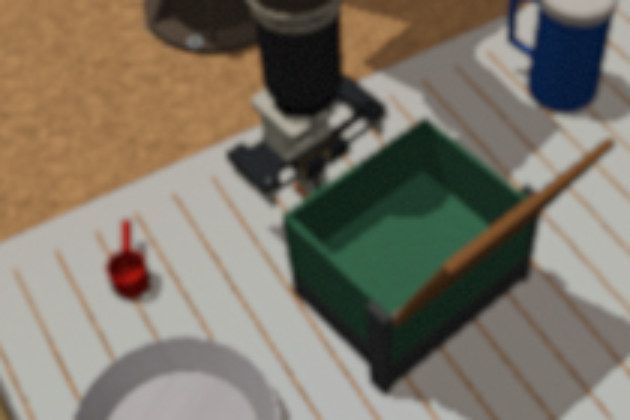

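Lid is up past vertical. I'll press a bit more to confirm the end stop.

Emit:
apply_moves --pt "0 0 0.01 0 0 0" --pt "0 0 0.02 0 0 0" --pt "0 0 0.02 0 0 0"

```text
time_s: 4.0
tcp_pos: [0.4342, -0.0761, 0.0514]
eef_rot: [179.9, 0.1, -169.8]
contact_force: [-16.3, 5.2, 49.7]
gripper_width: 0.0003
```

```bash
python3 go.py .4335 -.0763 .15 -169.8
```

```text
t 4.0 tcp [ 0.4342 -0.0761  0.0514] rpy [ 1.7993e+02  1.4000e-01 -1.6984e+02] F [-16.31   5.23  49.71] w 0.0003 j [ 15.8  10.1 -41.1  -0.1 -38.6 -95.6]
[0.4335, -0.0763, 0.15, -169.8] [0.003, 0.001, -0.493, 0.001, 0.002, -0.0]
```

At the stop. I back off upward and check that the lid stays open.

Emit:
apply_moves --pt "0 0 -0.03 0 0 0" --pt "0 0 -0.15 0 0 0" --pt "0 0 -0.4 0 0 0" --pt "0 0 -0.5 0 0 0" --pt "0 0 -0.5 0 0 0" --hand -1

```text
time_s: 4.62
tcp_pos: [0.4352, -0.076, 0.1529]
eef_rot: [179.9, 0.4, -169.8]
contact_force: [-0.2, 0.4, -1.2]
gripper_width: 0.0449
```

```bash
python3 go.py .421 -.326 .12 159.7;  python3 - <<'E'
from h import *
from plant import status,imaging
q=imaging.capture("side")[0]; cv2.imwrite("pics/s3.png",cv2.resize(q[120:260,130:340],None,fx=3,fy=3)); cv2.imwrite("pics/s3f.png",q)
t=imaging.capture("top")[0];cv2.imwrite("pics/t3.png",t)
E
```

```text
t 4.62 tcp [ 0.4352 -0.076   0.1529] rpy [ 179.92    0.38 -169.83] F [-0.2   0.44 -1.21] w 0.0449 j [ 15.8   1.7 -33.7  -0.1 -54.1 -95.6]
[0.421, -0.326, 0.12, 159.7] [0.292, -1.218, 0.161, 0.002, 0.004, 0.339]
```

View pics/s3.png

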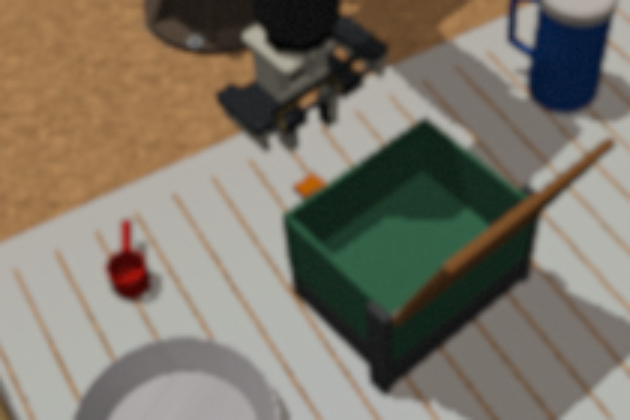

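View pics/t3.png

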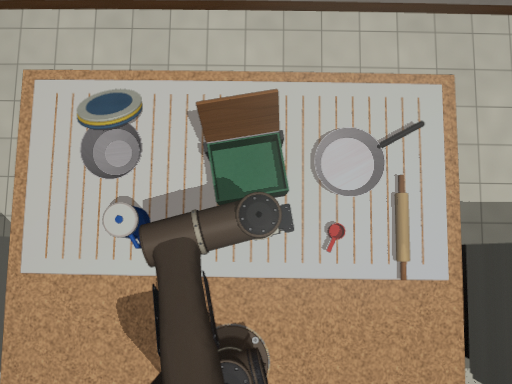

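Lid stands open by itself; the pad is free at (310,186). The scoop is now unshadowed in the top view at (336,231), so I re-measure it and the open tub (250,166).

Run:
```python
from h import *
from plant import imaging
ci=imaging.camera_info("top"); cs=imaging.camera_info("side")
p=cv2.imread("pics/t3.png"); hs=cv2.cvtColor(p,cv2.COLOR_BGR2HSV)
red=((hs[...,0]<6)|(hs[...,0]>172))&(hs[...,1]>110); red[:215]=0;red[262:]=0;red[:,:315]=0;red[:,360:]=0
o=cv2.morphologyEx(red.astype(np.uint8),cv2.MORPH_OPEN,cv2.getStructuringElement(2,(9,9)))
ys,xs=np.nonzero(red); pts=plane(ci,np.c_[xs,ys],.056)[:,:2]
oy,ox=np.nonzero(o); C=plane(ci,np.c_[ox,oy],.056)[:,:2]
print(len(ox),C.mean(0),cv2.minEnclosingCircle(C.astype(np.float32)))
c=C.mean(0); d=pts-c; far=np.linalg.norm(d,axis=1)>.034; v=d[far].mean(0); print("yaw",np.degrees(np.arctan2(-v[1],-v[0])),np.linalg.norm(d,axis=1).max())
s=cv2.imread("pics/s3f.png"); h=cv2.cvtColor(s,cv2.COLOR_BGR2HSV)
rs=((h[...,0]<6)|(h[...,0]>172))&(h[...,1]>110); rs[:190]=0;rs[225:]=0;rs[:,:160]=0;rs[:,190:]=0
y,x=np.nonzero(rs); print("side bbox",x.min(),x.max(),y.min(),y.max())
for z in(.012,.056):
    a=np.linspace(0,6.28,40); q=proj(cs,np.c_[c[0]+.026*np.cos(a),c[1]+.026*np.sin(a),np.full(40,z)]); print(z,q.min(0),q.max(0))
g=(hs[...,0]>60)&(hs[...,0]<95)&(hs[...,1]>70); g=g.astype(np.uint8); g[:120]=0;g[215:]=0;g[:,:195]=0;g[:,300:]=0
cn=max(cv2.findContours(g,0,2)[0],key=cv2.contourArea)[:,0]
P=plane(ci,cn,.172)[:,:2].astype(np.float32); print("tub",cv2.minAreaRect(P))
```

```text
155 [ 0.42156323 -0.32530575] ((0.42070651054382324, -0.32395684719085693), 0.023886721581220627)
yaw -18.03203412551389 0.06546734376254731
side bbox 166 179 194 219
0.012 [167.28902974 207.72074953] [181.25452299 219.36674009]
0.056 [164.81238774 200.89412294] [179.15946976 212.69717926]
tub ((0.6046748161315918, -0.04566705971956253), (0.18026648461818695, 0.21995189785957336), 10.387313842773438)
```

Emit:
apply_moves --pt "0.2 -0.3 0 0 0 0.1" --pt "0.25 -0.6 0 0 0 0.2" --pt "0.29 -0.95 0.05 0 0 0.32" --pt "0.29 -0.95 0.05 0 0 0.32" --pt "0.29 -0.95 0.05 0 0 0.32"

```text
time_s: 5.35
tcp_pos: [0.409, -0.2741, 0.1387]
eef_rot: [179.9, -0.1, 161.3]
contact_force: [-0.3, -0.2, 0.3]
gripper_width: 0.0878
```

```bash
python3 go.py .4212 -.3257 .1 161
```

```text
t 5.35 tcp [ 0.409  -0.2741  0.1387] rpy [ 1.7987e+02 -1.1000e-01  1.6127e+02] F [-0.29 -0.22  0.32] w 0.0878 j [-11.    8.  -28.8  -0.2 -53.3 -97.6]
[0.4212, -0.3257, 0.1, 161.0] [-0.141, -0.225, 0.193, 0.001, -0.001, 0.003]
```

Emit:
apply_moves --pt "-0.141 -0.225 0.193 0.001 -0.001 0.003" --pt "-0.141 -0.225 0.193 0.001 -0.001 0.003" --pt "-0.141 -0.225 0.193 0.001 -0.001 0.003" --pt "-0.141 -0.225 0.193 0.001 -0.001 0.003"

```text
time_s: 5.85
tcp_pos: [0.4218, -0.3246, 0.1009]
eef_rot: [180.0, 0.1, 161.1]
contact_force: [-0.5, -0.1, 0.5]
gripper_width: 0.0877
```

```bash
python3 - <<'E'
from h import *
from plant import status,imaging
p,d=imaging.capture("wrist"); cv2.imwrite("pics/w4.png",p)
E
python3 go.py .4212 -.3257 .028 161
```

```text
t 5.9 tcp [ 0.4218 -0.3247  0.1011] rpy [1.7995e+02 8.0000e-02 1.6110e+02] F [-0.13 -0.5  -0.02] w 0.0876 j [-16.5  14.  -26.9  -0.1 -49.1 -92.4]
[0.4212, -0.3257, 0.028, 161.0] [0.002, -0.006, 0.365, 0.001, 0.001, 0.001]
```

View pics/w4.png

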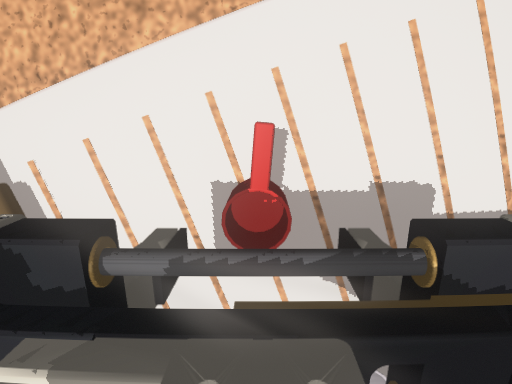

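Wrist view shows the cup at (257,217), between the fingers, with its handle up to (264,125), a few degrees off. I descend with a small turn.

Emit:
apply_moves --pt "0.002 -0.006 0.15 0 0 0.035" --pt "0.002 -0.006 0.3 0 0 0.035" --pt "0.002 -0.006 0.37 0 0 0.035" --pt "0.002 -0.006 0.37 0 0 0.035" --pt "0.002 -0.006 0.37 0 0 0.035"

```text
time_s: 6.52
tcp_pos: [0.422, -0.3259, 0.0282]
eef_rot: [180.0, 0.2, 158.0]
contact_force: [-0.1, -0.3, -0.1]
gripper_width: 0.0875
```

Emit:
apply_moves --pt "0 0 0 0 0 0" --pt "0 0 0 0 0 0" --pt "0 0 0 0 0 0" --pt "0 0 0 0 0 0" --pt "0 0 0 0 0 0" --pt "0 0 0 0 0 0" --hand 1 --grip_force 12

```text
time_s: 7.28
tcp_pos: [0.422, -0.326, 0.0284]
eef_rot: [180.0, 0.2, 158.0]
contact_force: [-1.7, -1.2, 3.3]
gripper_width: 0.0525
```

```bash
python3 go.py .4212 -.3257 .12 161
python3 - <<'E'
from h import *
from plant import status,imaging
p,d=imaging.capture("wrist"); cv2.imwrite("pics/w5.png",p)
E
```

```text
t 7.28 tcp [ 0.422  -0.326   0.0284] rpy [179.97   0.18 157.99] F [-1.73 -1.25  3.33] w 0.0525 j [-16.6  19.7 -31.   -0.  -39.1 -95.4]
[0.4212, -0.3257, 0.12, 161.0] [0.003, 0.0, -0.458, 0.0, 0.002, -0.033]
```

View pics/w5.png

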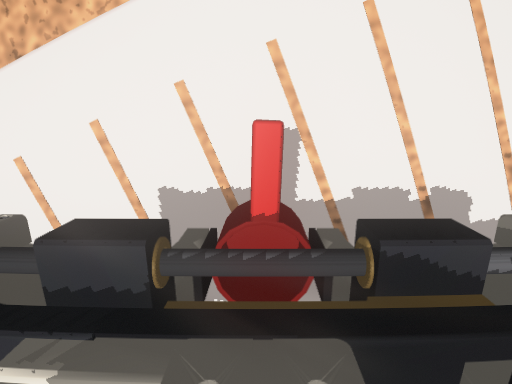

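Emit:
apply_moves --pt "0 0 -0.1 0 0 0" --pt "0 0 -0.3 0 0 0" --pt "0 0 -0.6 0 0 0" --pt "0 0 -0.9 0 0 0" --pt "-0.15 0 -1 0 0 -0.1" --pt "-0.3 0.2 -1 0 0 -0.2" --pt "-0.3 0.4 -1 0 0 -0.3" --pt "-0.3 0.6 -1 0 0 -0.36" --pt "-0.3 0.6 -1 0 0 -0.36"

```text
time_s: 8.45
tcp_pos: [0.5228, -0.2349, 0.2281]
eef_rot: [-180.0, 0.2, -169.4]
contact_force: [-0.5, -0.2, 0.1]
gripper_width: 0.0526
```

```bash
python3 go.py .6165 -.0435 .24 -169.6
```

```text
t 8.45 tcp [ 0.5228 -0.2349  0.2281] rpy [-1.7998e+02  1.5000e-01 -1.6940e+02] F [-0.46 -0.19  0.06] w 0.0526 j [ -4.7  10.9 -12.5  -0.  -66.5 -74.7]
[0.6165, -0.0435, 0.24, -169.6] [-0.637, 0.854, -0.058, -0.0, 0.002, 0.002]
```

Emit:
apply_moves --pt "-0.1 0.15 -0.06 0 0 0.002" --pt "-0.3 0.4 -0.06 0 0 0.002" --pt "-0.5 0.65 -0.06 0 0 0.002" --pt "-0.637 0.854 -0.058 0 0.002 0.002" --pt "-0.637 0.854 -0.058 0 0.002 0.002" --pt "-0.637 0.854 -0.058 0 0.002 0.002"

```text
time_s: 9.2
tcp_pos: [0.6161, -0.0438, 0.2393]
eef_rot: [-180.0, -0.1, -169.6]
contact_force: [0.2, 0.2, -0.1]
gripper_width: 0.0529
```

```bash
python3 go.py .6165 -.0435 .098 -169.6
python3 - <<'E'
from h import *
from plant import status,imaging
q=imaging.capture("side")[0]; cv2.imwrite("pics/s6.png",cv2.resize(q[90:260,150:360],None,fx=3,fy=3))
cv2.imwrite("pics/w6.png",imaging.capture("wrist")[0])
E
```

```text
t 9.2 tcp [ 0.6161 -0.0438  0.2393] rpy [-1.7998e+02 -1.0000e-01 -1.6958e+02] F [ 0.16  0.2  -0.13] w 0.0529 j [ 14.   14.8  -5.8   0.  -69.5 -93.6]
[0.6165, -0.0435, 0.098, -169.6] [-0.003, 0.001, 0.707, -0.0, -0.001, 0.0]
```

View pics/s6.png

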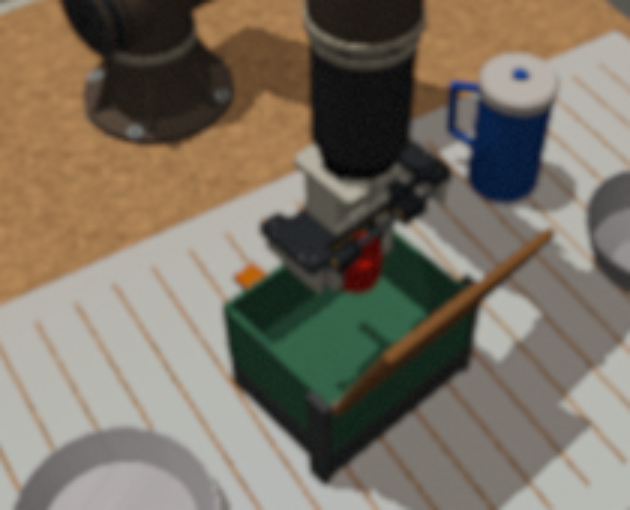

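View pics/w6.png

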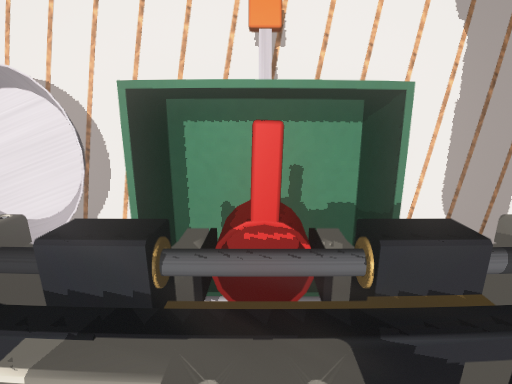

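The wrist view shows the tub (122–412 px) centred on the gripper and the scoop inside its outline. I lower it.

Emit:
apply_moves --pt "-0.003 0.001 0.12 0 0 0" --pt "-0.003 0.001 0.26 0 0 0" --pt "-0.003 0.001 0.38 0 0 0" --pt "-0.003 0.001 0.48 0 0 0" --pt "-0.003 0.001 0.56 0 0 0" --pt "-0.003 0.001 0.62 0 0 0" --pt "-0.003 0.001 0.65 0 0 0" --pt "-0.003 0.001 0.68 0 0 0" --pt "-0.003 0.001 0.7 0 0 0" --pt "-0.003 0.001 0.707 0 0 0"

```text
time_s: 10.55
tcp_pos: [0.6165, -0.0443, 0.0984]
eef_rot: [-180.0, -0.0, -169.6]
contact_force: [0.5, 0.2, -0.6]
gripper_width: 0.0527
```

Emit:
apply_moves --pt "0 0 0.005 0 0 0" --pt "0 0 0.01 0 0 0" --pt "0 0 0.013 0 0 0"

```text
time_s: 10.92
tcp_pos: [0.6166, -0.0442, 0.0959]
eef_rot: [-180.0, -0.0, -169.6]
contact_force: [-0.5, 0.5, -0.9]
gripper_width: 0.0528
```

Emit:
apply_moves --pt "0 0 0.004 0 0 0" --pt "0 0 0.008 0 0 0" --pt "0 0 0.012 0 0 0"

```text
time_s: 11.3
tcp_pos: [0.6166, -0.0443, 0.0943]
eef_rot: [-180.0, -0.0, -169.6]
contact_force: [-5.7, 2.0, 10.0]
gripper_width: 0.0526
```

The scoop is on the tub floor (10 N upward). I release it and rise straight up.

Emit:
apply_moves --pt "0 0 -0.003 0 0 0" --pt "0 0 -0.003 0 0 0" --pt "0 0 -0.003 0 0 0" --pt "0 0 -0.003 0 0 0" --pt "0 0 -0.003 0 0 0" --pt "0 0 -0.003 0 0 0" --hand -1

```text
time_s: 12.05
tcp_pos: [0.6166, -0.0443, 0.0949]
eef_rot: [-180.0, -0.0, -169.6]
contact_force: [-0.1, 0.5, -0.8]
gripper_width: 0.0877
```

Emit:
apply_moves --pt "0 0 -0.1 0 0 0" --pt "0 0 -0.3 0 0 0" --pt "0 0 -0.6 0 0 0" --pt "0 0 -0.8 0 0 0" --pt "0 0 -0.8 0 0 0"

```text
time_s: 12.68
tcp_pos: [0.6184, -0.0441, 0.2591]
eef_rot: [-179.9, 0.4, -169.6]
contact_force: [-0.2, 0.1, -0.8]
gripper_width: 0.0875
```

```bash
python3 go.py .43 -.0785 .22 -169.6
python3 - <<'E'
from h import *
from plant import status,imaging
q=imaging.capture("side")[0]; cv2.imwrite("pics/s7.png",cv2.resize(q[90:260,150:360],None,fx=3,fy=3))
cv2.imwrite("pics/w7.png",imaging.capture("wrist")[0])
E
```

```text
t 12.68 tcp [ 0.6184 -0.0441  0.2591] rpy [-179.94    0.38 -169.61] F [-0.17  0.13 -0.76] w 0.0875 j [ 14.   14.1  -4.2   0.1 -71.3 -93.6]
[0.43, -0.0785, 0.22, -169.6] [0.959, 0.001, 0.189, -0.001, 0.004, -0.0]
```

View pics/s7.png

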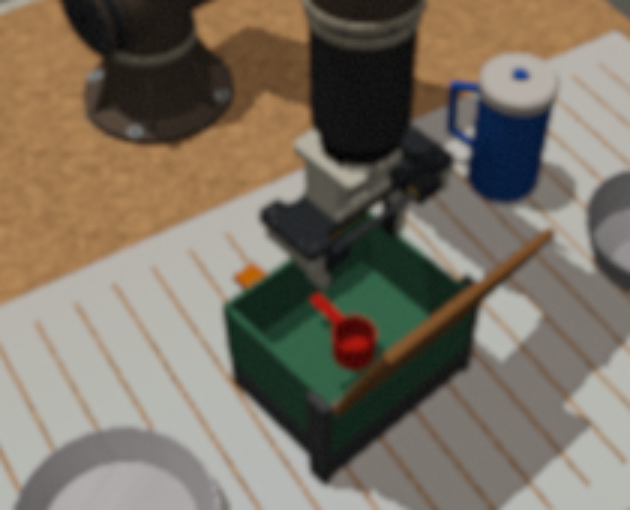

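View pics/w7.png

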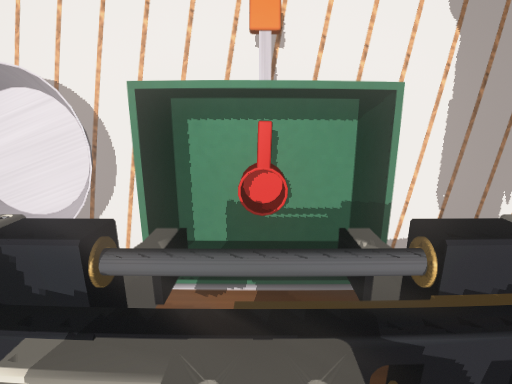

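The scoop stands upright on the tub floor with its handle inside. Now I go to the pad.

Emit:
apply_moves --pt "0.2 0 0 0 0.004 0" --pt "0.5 0 0.05 0 0.004 0" --pt "0.8 0 0.12 0 0.004 0" --pt "0.955 0 0.3 0 0.004 0" --pt "0.955 0 0.6 0 0.004 0" --pt "0.955 0 0.85 0 0.004 0" --pt "0.955 0 0.85 0 0.004 0"

```text
time_s: 13.65
tcp_pos: [0.4249, -0.0793, 0.0816]
eef_rot: [-180.0, -0.9, -169.7]
contact_force: [-0.6, -0.2, 1.2]
gripper_width: 0.0878
```

```bash
python3 go.py .431 -.0772 .024 -169.6
python3 - <<'E'
from h import *
from plant import status,imaging
cv2.imwrite("pics/w8.png",imaging.capture("wrist")[0])
E
```

```text
t 13.65 tcp [ 0.4249 -0.0793  0.0816] rpy [-179.97   -0.89 -169.67] F [-0.63 -0.22  1.17] w 0.0878 j [ 15.7   7.1 -39.4  -0.1 -44.4 -95.3]
[0.431, -0.0772, 0.024, -169.6] [-0.036, 0.005, 0.288, -0.0, -0.01, -0.001]
```

View pics/w8.png

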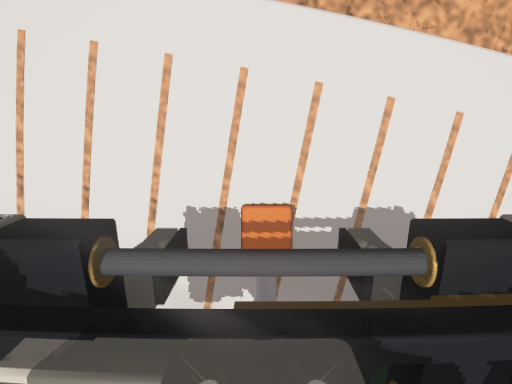

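The pad (242–292 px) lies midway between the fingers. I descend and pinch.

Emit:
apply_moves --pt "-0.036 0.005 0.1 0 -0.01 0" --pt "-0.036 0.005 0.2 0 -0.01 0" --pt "-0.036 0.005 0.285 0 -0.01 0" --pt "-0.036 0.005 0.285 0 -0.01 0" --pt "-0.036 0.005 0.285 0 -0.01 0"

```text
time_s: 14.32
tcp_pos: [0.4348, -0.0766, 0.0283]
eef_rot: [-179.9, 0.4, -169.6]
contact_force: [0.5, -0.4, 0.2]
gripper_width: 0.0875
```

Emit:
apply_moves --pt "0 0 0 0 0 0" --pt "0 0 0 0 0 0" --pt "0 0 0 0 0 0" --pt "0 0 0 0 0 0" --pt "0 0 0 0 0 0" --pt "0 0 0 0 0 0" --pt "0 0 0 0 0 0" --hand 1 --grip_force 35

```text
time_s: 15.2
tcp_pos: [0.4344, -0.0753, 0.0282]
eef_rot: [179.9, 0.4, -169.7]
contact_force: [-5.3, 13.9, 3.8]
gripper_width: 0.0354
```

```bash
python3 go.py .431 -.0772 .024 -169.6
python3 - <<'E'
from h import *
from plant import status,imaging
a=imaging.capture("wrist")[0];q=imaging.capture("side")[0]
cv2.imwrite("pics/m9.png",np.hstack([cv2.resize(a,(400,300)),cv2.resize(q[110:230,170:330],(400,300))]))
E
```

```text
t 15.2 tcp [ 0.4344 -0.0753  0.0282] rpy [ 179.95    0.39 -169.65] F [-5.32 13.95  3.84] w 0.0354 j [ 15.9  12.4 -42.7  -0.  -34.5 -95.6]
[0.431, -0.0772, 0.024, -169.6] [0.019, -0.007, 0.021, 0.001, 0.004, -0.001]
```

View pics/m9.png

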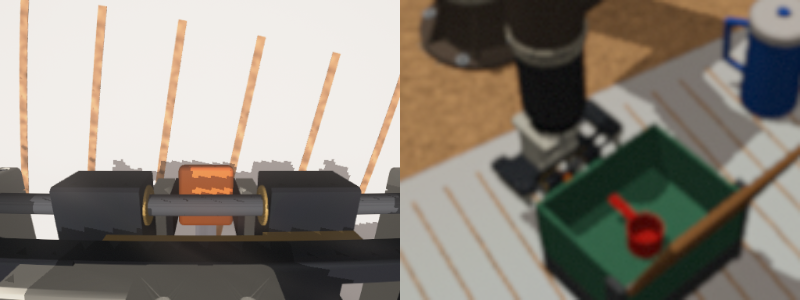

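Emit:
apply_moves --pt "0 0.004 -0.008 0 0 0" --pt "0.001 0.004 -0.018 0 0 0" --pt "0.002 0.004 -0.029 0 0 0" --pt "0.003 0.004 -0.04 0 0 0" --pt "0.004 0.004 -0.051 0 0 0" --pt "0.005 0.004 -0.062 0 0 0" --pt "0.005 0.004 -0.073 0 0 0" --pt "0.005 0.004 -0.084 0 0 0" --pt "0.005 0.004 -0.095 0 0 0" --pt "0.004 0.004 -0.106 0 0 0" --pt "0.003 0.004 -0.117 0 0 0" --pt "0.003 0.004 -0.128 0 0 0"

```text
time_s: 16.8
tcp_pos: [0.4333, -0.075, 0.0541]
eef_rot: [180.0, 0.4, -169.6]
contact_force: [1.1, -4.5, 0.2]
gripper_width: 0.0356
```

```bash
python3 go.py .4374 -.0745 .073 -169.6
```

```text
t 16.8 tcp [ 0.4333 -0.075   0.0541] rpy [ 179.98    0.36 -169.64] F [ 1.1  -4.55  0.17] w 0.0356 j [ 16.1   9.7 -41.3   0.  -38.7 -95.7]
[0.4374, -0.0745, 0.073, -169.6] [-0.021, -0.001, -0.094, 0.0, 0.004, -0.0]
```

Emit:
apply_moves --pt "-0.001 0 -0.011 0 0 0" --pt "-0.003 0 -0.022 0 0 0" --pt "-0.005 0 -0.033 0 0 0" --pt "-0.007 0 -0.044 0 0 0" --pt "-0.01 0 -0.055 0 0 0" --pt "-0.012 0 -0.065 0 0 0" --pt "-0.014 0 -0.074 0 0 0" --pt "-0.016 0 -0.082 0 0 0" --pt "-0.018 0 -0.088 0 0 0" --pt "-0.019 0 -0.093 0 0 0"

```text
time_s: 18.05
tcp_pos: [0.4368, -0.0744, 0.0727]
eef_rot: [180.0, 0.3, -169.6]
contact_force: [0.0, -4.9, -6.3]
gripper_width: 0.0357
```

```bash
python3 go.py .4374 -.0745 .073 -169.6
python3 - <<'E'
from h import *
from plant import status,imaging
a=imaging.capture("wrist")[0];q=imaging.capture("side")[0]
cv2.imwrite("pics/m10.png",np.hstack([cv2.resize(a,(400,300)),cv2.resize(q[120:240,180:340],(400,300))]))
E
```

```text
t 18.05 tcp [ 0.4368 -0.0744  0.0727] rpy [ 179.98    0.34 -169.64] F [ 0.02 -4.9  -6.28] w 0.0357 j [ 16.    8.2 -39.6   0.  -41.8 -95.7]
[0.4374, -0.0745, 0.073, -169.6] [-0.003, -0.001, -0.002, 0.0, 0.004, -0.0]
```

View pics/m10.png

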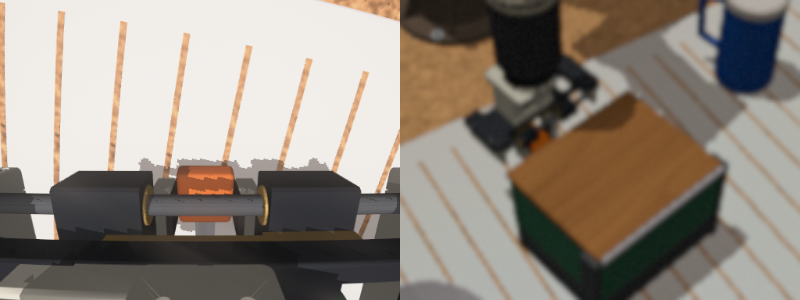

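Lid looks shut, and the force has turned downward, which suggests the end stop. I nudge once to confirm.

Emit:
apply_moves --pt "-0.001 0 -0.004 0 0 0" --pt "-0.001 0 -0.008 0 0 0" --pt "-0.001 0 -0.008 0 0 0"

```text
time_s: 18.52
tcp_pos: [0.4367, -0.0744, 0.0728]
eef_rot: [180.0, 0.3, -169.7]
contact_force: [5.5, -6.8, -16.6]
gripper_width: 0.0355
```

At the upper stop. I release and withdraw.

Emit:
apply_moves --pt "0 0 0 0 0 0" --pt "0 0 0 0 0 0" --pt "0 0 0 0 0 0" --pt "0 0 0 0 0 0" --pt "0 0 0 0 0 0" --pt "0 0 0 0 0 0" --hand -1

```text
time_s: 19.27
tcp_pos: [0.4367, -0.0743, 0.0728]
eef_rot: [180.0, 0.3, -169.7]
contact_force: [-1.0, -0.3, 0.1]
gripper_width: 0.0862
```

Emit:
apply_moves --pt "0 0 -0.15 0 0 0" --pt "0 0 -0.35 0 0 0" --pt "0 0 -0.6 0 0 0" --pt "0 0 -0.8 0 0 0" --pt "0 -0.3 -0.8 0 0 0" --pt "0 -0.6 -0.8 0 0 0" --pt "0 -0.9 -0.8 0 0 0" --pt "0 -0.9 -0.8 0 0 0" --pt "0 -0.9 -0.8 0 0 0" --pt "0 -0.9 -0.8 0 0 0"

```text
time_s: 20.52
tcp_pos: [0.4681, -0.2507, 0.2329]
eef_rot: [180.0, 0.3, -169.6]
contact_force: [0.5, -0.1, -1.0]
gripper_width: 0.0874
```

Run:
```python
from h import *
from plant import status,imaging
t=imaging.capture("top")[0];q=imaging.capture("side")[0]
cv2.imwrite("pics/t11.png",t)
cv2.imwrite("pics/m11.png",np.hstack([cv2.resize(t,(400,300)),cv2.resize(q[120:240,180:340],(400,300))]))
ci=imaging.camera_info("top");hs=cv2.cvtColor(t,cv2.COLOR_BGR2HSV);H,S,V=cv2.split(hs)
k=cv2.morphologyEx(((H>=5)&(H<18)&(S>90)&(V>60)).astype(np.uint8),cv2.MORPH_OPEN,np.ones((7,7)))
N,L,st,c=cv2.connectedComponentsWithStats(k); i=L[165,247]
cn=cv2.findContours((L==i).astype(np.uint8),0,2)[0][0][:,0]; print(cv2.minAreaRect(plane(ci,cn,.184)[:,:2].astype(np.float32)))
pad=((H>=6)&(H<14)&(S>150)); pad[:219]=0;pad[240:]=0;pad[:,:247]=0;pad[:,268:]=0
y,x=np.nonzero(pad);print(x.mean(),y.mean(),len(x)); s=status.get_state(); print(s['time_s'],s['contact_force'],s['qd'].round(2))
```

```text
((0.03158743679523468, -0.47996997833251953), (0.0, 0.0), 0.0)
nan nan 0
20.625 [-0.22558077  0.32876522  0.42624734] [ 0.06 -0.02  0.19  0.02  0.06  0.13]<stdin>:11: RuntimeWarning: Mean of empty slice.
  ret = ret.dtype.type(ret / rcount)
```

View pics/m11.png

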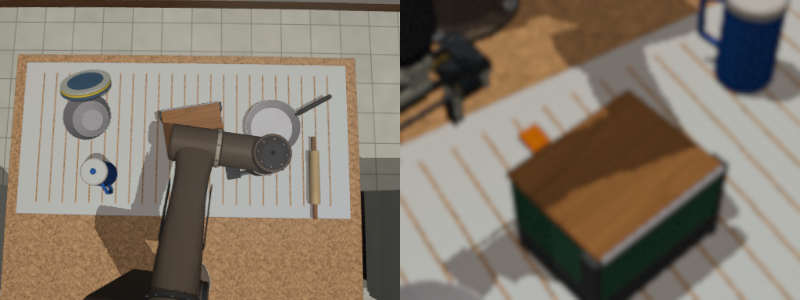

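The lid is shut and the pedal up. The arm hides part of the lid in the top view, so I compare with the first side view.

Run:
```python
from h import *
from plant import status,imaging
q=imaging.capture("side")[0]; o=cv2.imread("pics/side0.png")
print(cv2.absdiff(q,o)[...].max(2)[165:250,222:312].mean())
def lid(p):
    H,S,V=cv2.split(cv2.cvtColor(p,cv2.COLOR_BGR2HSV)); m=((H>=5)&(H<18)&(S>90)&(V>60)).astype(np.uint8); m=cv2.morphologyEx(m,cv2.MORPH_OPEN,np.ones((7,7)))
    N,L,st,c=cv2.connectedComponentsWithStats(m); i=L[195,270]; return st[i],c[i]
print(lid(o),lid(q))
b=lambda p:cv2.resize(p[130:260,120:330],(400,300))
cv2.imwrite("pics/m12.png",np.hstack([b(o),b(q)]))
```

```text
15.880522875816993
(array([ 226,  158,   79,   64, 2966], dtype=int32), array([263.90492245, 188.68476062])) (array([ 226,  159,   79,   63, 2914], dtype=int32), array([264.21722718, 188.94371997]))
```

View pics/m12.png

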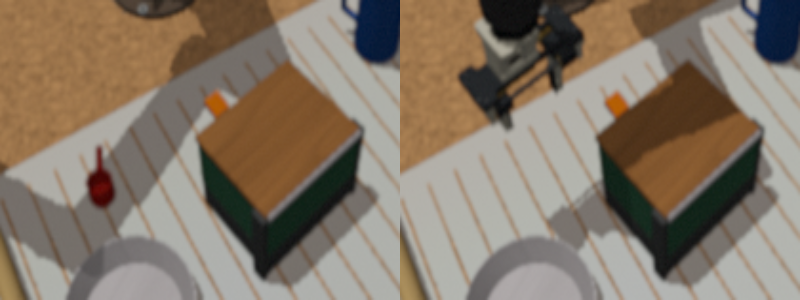

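The lid outline and pad match the first picture, and the pan, jug and pin have not moved. Handing in.

```bash
python3 -c "
from plant import r
print(r.close_job())"
```

```text
the job is handed in; nothing more can be done
None
```

The red scoop is in the green bin with the lid shut, and I handed the job in at about 20.7 s on the robot's clock.

- **Opening:** I pressed the pedal to its lower stop with shut fingers, reading up to 50 N at the wrist, and the lid stayed standing open when I let go.
- **Scoop:** I gripped the cup, lowered it until it touched the tub floor (10 N) and released it. A picture showed it standing upright with its handle inside the tub.
- **Closing:** I pinched the pad and raised it over about 2.8 s to its upper stop, then released it and backed away.

**Last checks:**
- **Lid and pad:** In the side view, the lid's outline is within a pixel of the first picture and the pad looks back where it started.
- **Bystanders:** The pan, jug, rolling pin, bowl and plates look unmoved, judged by eye only.
- **Force:** The wrist force was near zero, so the robot was touching nothing.
- **Failed check:** The last top-view measurement of the lid and pad gave nothing because the arm hid them, so lid closure rests on the side view and the feel of the upper stop.

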